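Refit the lid of the bench dust filter

ROBOT

A 7-joint arm with a two-finger parallel gripper is mounted at the origin on a cart in front of the work surface, level with it; the furniture and walls round the work are solid. World frame = base frame: x ahead of the robot, y to its left, z up, the work surface at z = 0. Lengths are in m, angles in rad, forces in N, time in s.
With the tool pointing down it reaches from about 0.4 to 0.875 m from the base axis. Payload 19.3 kg.
Tool frame: the origin (TCP) lies between the finger pads; the fingertips stand 19 mm ahead of it and the grasp point (between the pads) is the TCP; z points along the fingers, y is the direction in which the jaws open and shut (so a half turn about z gives the same grasp; the last joint's range is limited). The gripper opens to 85 mm and grips with 20 to 120 N. Pads are 22 mm wide; open, the fingers measure 114 mm over their backs; the gripper's body (76 mm by 85 mm) begins 54 mm behind the grasp point. The pads swing forward as they close: fully open they stand 13 mm farther back than shut.
Start: joints at [-1.377, 0.521, -0.036, 1.599, 0.021, 1.021, -0.113], TCP at [0.163, 0.603, 0.25] pointing down, gripper open.
Joint ranges: [-2.91, 2.91], [-0.3, 2.13], [-1.5, 1.42], [0.17, 2.43], [-1.26, 4.41], [0.16, 1.93], [-2.52, 2.52]. Speed limits (rad/s): [1.89, 1.89, 2.39, 2.39, 3.01, 3.01, 3.01].

INTERFACE

Orientations are given as a rotation vector (axis times angle).
In Python, from rig import status, read_camera, job gives the robot as it stands.
- The arm moves only by the tool send_rows, never from a script. Its arguments are lists of equal length, an entry for each row: "dp": the shift along the tool's x, y, z normalised to -1 to 1, where 1 is 0.5 m, a list of three; "turn": the turn, a rotation vector about the tool's x, y, z normalised to -1 to 1, where 1 is 180 degrees, a list of three; "gripper": the closure, from 0 (fully open) to 1 (shut). In form: {"dp": [[tx, ty, tz], ...], "turn": [[wx, wy, wz], ...], "gripper": [gripper, ...]}. A call has 1 to 5 rows; each row is the pose to reach, as a shift and turn from the pose commanded when the call began, along the tool's axes at that moment, turning the shorter way round; what a row does not reach only later rows make up. A row lasts 1/12 s, in which the tool goes at most 41.7 mm and 7.16 degrees, less where a joint would pass 70% of its speed; a pose out of reach is approached as far as the arm can. A call with a number of a shift or a turn outside -1 to 1 is refused whole. A call with a gripper value outside its range is refused whole. The fingers move at their own pace and stop on an object; "force" is the grip in N (left out, the last holds). Time passes only in rows, so rows that repeat a pose let the fingers close. It gives the time, the measured TCP pose, the force and the opening at its end, in the units of the state.
- status.get_obs(): the state, without advancing time (a new reading comes with each control period).
- read_camera(name): name is "scene" or "top" or "wrist"; returns a dict with "image" (420x560x3 uint8, blue, green, red), "range_z" (420x560 float32, m along the optical axis (not along the pixel's ray), 0 where there is no reading), "fovy" (degrees; the focal length in pixels is half the picture's height over the tangent of half this angle, whatever the lens; pixels are square), "cx", "cy" (the principal point, pixels), "dist" ([k1, k2, p1, p2, k3] as OpenCV has them; the pictures are not rectified), "T" (4x4, takes a point from camera to world coordinates). Camera axes: x right, y up, looking along -z (the intrinsics and any distortion apply to the point x, -y, -z); pixel columns grow to the right and rows downward; lengths in m; the calibration is good to about 2 mm. A picture is of the moment at which its call begins.
- job.close_job(): hands the job in, once; it reports no verdict.
The state is a dict: "time_s": time; "joints": joint angles; "qd": joint speeds; "tau": joint torques, N m; "position": TCP position; "tcp_rot": TCP orientation; "ft_force": force on the tool from outside, world axes, zero at the start; "moment": the same for the moment, N m; "grip_width": opening from 0.0 (shut) to 1.0 (fully open).
Only numpy, scipy, OpenCV 4.12 (cv2) and the standard library are available. Lean on these libraries where they do the work, as an engineer would, in place of code of your own. Each camera call takes 0.05 s, during which the arm holds its last target. There are 200 camera calls.

TASK

The dust filter box on the bench stands open. Take its lid by the handle, hook the lid's tongue under the box's ledge with the lid held at a tilt, push it lightly until it is felt to be fully home, then swing the other end down and press it until the catch snaps over it, so that the lid lies flat and shut. Be gentle: feel your way in, never force the lid against the box, and leave the other things on the bench where they are.

Things in the scene. Friction and masses are not known exactly. Their poses are not given: they have to be found in the camera images.
- filter_base: Dark steel base plate, 176 (x) x 150 (y) x 4 mm, fixed flat on the bench, under a grey open filter box 134 x 117 mm. Origin: centre of its underside; +x to the ledge end with a black hose stub (ends 97 mm out, 46 mm high), -x to the catch end. The box is bolted in slotted feet: it stands up to 8 mm forward or back along x from all places told here. This shift is not measured: feel or see it.
- ledge_edge (a point): Middle of the lower edge of the ledge across the box's far end, for the box at its middle place (see filter_base): 42 mm from the plate's middle, 55 mm above its underside. Axes as filter_base. The ledge is 5 mm thick and 117 mm wide; the slot under it is 11 mm high and runs 19 mm on in +x to a rigid back stop. Only a tongue tilted less than about 0.35 rad goes fully in.
- seat_mid (a point): Middle of the lid's seat, for the box at its middle place: where the middle of the lid's underside finally lies, 44 mm above the plate's underside. Axes as filter_base. The opening is 105 mm wide and runs from the catch wall at x = -61 mm to the ledge edge at +42 mm; side and catch walls rise 7 mm above the seat. Play of the 120 x 98 mm lid: 2 mm in length, 3.5 mm each side.
- catch (a joint): Sprung steel catch, a slide: 0 = closed (its rest) to 0.008 m pushed out in -x. It stands at x -74 to -56.5, y -15 to 15 mm, up to 62 mm above the plate's underside (box at its middle place). Its nose reaches 4.5 mm over the opening, sloping above, flat below at 50.5 mm. Pressing the lid's end down on the slope (about 8 to 20 N) pushes it aside until it snaps back over the lid.
- lid: The loose lid, an aluminium plate 120 (x) x 98 (y) x 5 mm, about 180 g, with a tongue at its +x end and a black bar handle on top; starts flat on the bench, handle up. Origin: middle of its underside. z points up out of its upper face.
- lid_handle (a point): Centre, half-way up, of the lid's bar handle: 12 mm thick (lid x), 60 mm long (lid y), 30 mm high. Axes as the lid's. 20 mm above the lid's underside (15 mm above its upper face), 66 mm from the tongue's tip, 54 mm from the lid's catch end.
- lid_tip (a point): Middle of the front edge of the lid's tongue, 2 mm above the lid's underside. The tongue is 19 mm long, 92 mm wide, 4 mm thick, level with the lid's underside; push it home lightly (5 to 10 N is enough to feel the back stop). Axes as the lid's.
- lid_pad (a point): Small dark press spot, 16 mm across, on the lid's upper face, 24 mm from its catch end, in the middle: the place to press the lid shut. Axes as the lid's.
- cuff: Bystander: open silver cuff bracelet, 54x59x22 mm; leave alone. Origin: centre of its underside.
- block: Bystander: steel bench block, 62x62x20 mm; leave alone. Origin: centre of its underside.
- pumice: Bystander: small grey abrasive block, 25x35x16 mm; leave alone. Origin: centre of its underside.

How it is judged:
On the way:
1. the tongue is hooked under the ledge while the lid is tilted, catch end up (x of lid_tip in the frame of filter_base above 0.0505 m and z of lid_tip in the frame of filter_base between 0.042 and 0.055 m and y of lid_tip in the frame of filter_base between -0.007 and 0.007 m and angle between lid_tip's own z axis and vertical above 0.1 rad), for 0.2 s.
At the end, for the whole second after the job is handed in: The lid lies flat (0.03 rad) on its seat, handle centre 61.5-66 mm above the plate's underside, tongue tip under the ledge (49-71 mm along the plate's x, y within 6 mm, below 48 mm), in line with the box (0.09 rad), and the catch is within 1.5 mm of closed (z of lid_handle in the frame of filter_base between 0.0615 and 0.066 m and z of lid_tip in the frame of filter_base below 0.048 m and x of lid_tip in the frame of filter_base between 0.049 and 0.071 m and y of lid_tip in the frame of filter_base between -0.006 and 0.006 m and angle between lid_handle's own z axis and vertical below 0.03 rad and angle between the x axis of lid_handle and the x axis of filter_base, either way round below 0.09 rad and value of joint catch below 0.0015 m); the robot touches nothing.
It fails at once if the lid is pushed against the box with more than 18 N while it is still tilted (over 0.18 rad) to hook it (angle between lid_tip's own z axis and vertical above 0.18 rad and contact force between lid and filter_base above 18 N).
It fails at once if the lid is forced against the box with more than 40 N (contact force between lid and filter_base above 40 N).
It fails at once if the silver cuff is moved by more than 25 mm (distance of cuff from where it was at the start of the episode above 0.025 m).
It fails at once if the bench block is moved by more than 25 mm (distance of block from where it was at the start of the episode above 0.025 m).
It fails at once if the small abrasive block is moved by more than 25 mm (distance of pumice from where it was at the start of the episode above 0.025 m).
It also fails if it takes over 54 s, if anything falls off the work surface, if the arm or the gripper's body presses on something with over 40 N, if the wrist force passes 120 N, or if a joint passes its speed limit or range.

## Working session

There is one attempt and no reset: what is moved stays moved. The work goes in short steps, Python scripts to look and compute and a tool call to move; the robot and the scene stay as the last step left them, time stands still between calls to the robot, and variables do not carry over. Pictures are saved under pics/ and viewed, about 8 in all and at most 12, crops included, and the job is handed in when it is done.

Besides the shell and the picture viewer there is one more tool, called after "Request:" as name(argument=value, ...) on one line, values as JSON. send_rows: Moves the arm, as the interface text tells. Its arguments: {"type":"object","properties":{"dp":{"type":"array","items":{"type":"array","items":{"type":"number"}}},"turn":{"type":"array","items":{"type":"array","items":{"type":"number"}}},"gripper":{"type":"array","items":{"type":"number"}},"force":{"type":"number"}},"required":["dp","turn","gripper"]}

```bash
ls; mkdir -p pics; cat > h.py <<'E'
import numpy as np, cv2
from scipy.spatial.transform import Rotation as R
from rig import status, read_camera, job
def cam(n):
    c=read_camera(n); h,w=c["image"].shape[:2]
    f=h/2/np.tan(np.radians(c["fovy"])/2)
    c["K"]=np.array([[f,0,c["cx"]],[0,f,c["cy"]],[0,0,1]]); c["d"]=np.array(c["dist"],float); return c
def cloud(c):
    h,w=c["range_z"].shape; u,v=np.meshgrid(np.arange(w),np.arange(h))
    p=cv2.undistortPoints(np.stack([u,v],-1).reshape(-1,1,2).astype(float),c["K"],c["d"]).reshape(h,w,2)
    z=c["range_z"]; P=np.stack([p[...,0]*z,-p[...,1]*z,-z],-1)
    W=P@c["T"][:3,:3].T+c["T"][:3,3]; W[z==0]=np.nan; return W
def ray(c,uv,z):
    p=cv2.undistortPoints(np.array(uv,float).reshape(-1,1,2),c["K"],c["d"]).reshape(-1,2)
    d=np.c_[p[:,0],-p[:,1],-np.ones(len(p))]@c["T"][:3,:3].T; o=c["T"][:3,3]
    return o+d*((z-o[2])/d[:,2])[:,None]
E
python3 - <<'E'
from h import *
o=status.get_obs(); print(o)
for n in("scene","top"):
    c=cam(n); cv2.imwrite(f"pics/{n}0.png",c["image"]); np.savez(n+"0.npz",W=cloud(c),im=c["image"]); print(n,c["T"].round(3).tolist(),c["fovy"])
E
```

```text
pics
{'time_s': 0.0, 'joints': array([-1.37716158,  0.52201583, -0.03629131,  1.60002012,  0.02120042,
        1.02109627, -0.11279978]), 'qd': array([ 6.92884643e-04,  4.54521592e-04,  6.27364144e-04, -1.30784165e-03,
        6.15590899e-05, -1.13495019e-03, -8.19304902e-04]), 'tau': array([ 1.04521099e-03, -9.27092743e+01,  1.98041797e+00, -3.69925117e+01,
        1.79121463e-02,  8.28465389e-03, -2.36187952e-05]), 'position': array([0.16296107, 0.60304575, 0.24972065]), 'tcp_rot': array([-4.13286159e-01, -3.11423755e+00,  1.81204629e-03]), 'ft_force': array([ 0.31322005,  0.68606881, -0.11625282]), 'moment': array([-0.03976465,  0.00302303,  0.03278686]), 'grip_width': 1.001572510277401}
scene [[-0.611, 0.44, -0.658, 0.066], [-0.791, -0.363, 0.493, 0.434], [-0.022, 0.822, 0.57, 0.562], [0.0, 0.0, 0.0, 1.0]] 45.672322050783634
top [[0.023, 0.981, -0.19, 0.408], [-1.0, 0.023, -0.003, 0.02], [0.002, 0.19, 0.982, 1.03], [0.0, 0.0, 0.0, 1.0]] 46.04587195439832
```

View pics/scene0.png

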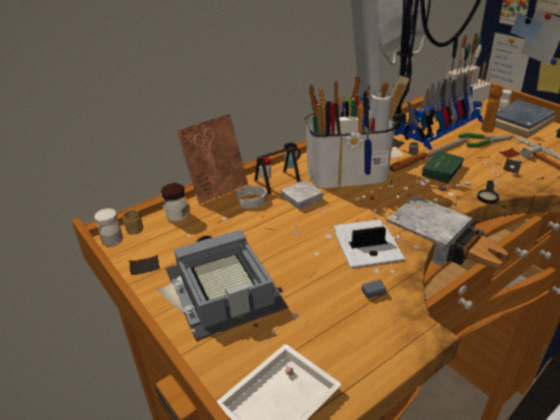

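View pics/top0.png

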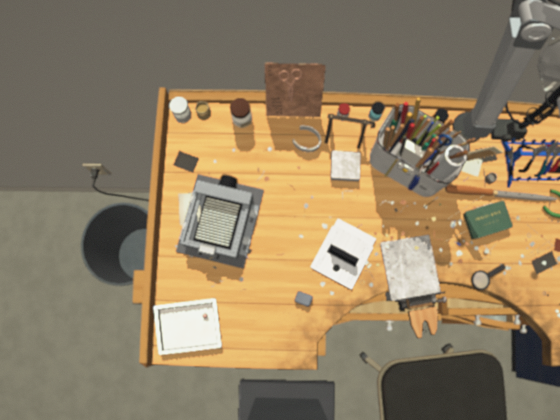

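The views show the box (top ≈(215,220), hose stub at (228,183), so the ledge end is up the image). The lid is at (343,254), with the handle at (343,257) and the press pad at (337,268). The cuff is at (307,138), the block at (345,165) and the pumice at (304,298).

```bash
python3 - <<'E'
from h import *
D=np.load("top0.npz");W=D["W"];im=D["im"]
for n,(u,v) in dict(box=(217,220),ledge=(225,190),catch=(206,250),lid=(330,270),handle=(343,257),pumice=(304,298),block=(345,165),cuff=(296,145)).items(): print(n,W[v,u].round(3))
# lid: white region
hsv=cv2.cvtColor(im,cv2.COLOR_BGR2HSV)
roi=np.zeros(im.shape[:2],bool); roi[215:292,305:382]=1
m=((hsv[...,1]<60)&(hsv[...,2]>110)&roi).astype(np.uint8)
m=cv2.morphologyEx(m,cv2.MORPH_CLOSE,np.ones((5,5)))
cs=max(cv2.findContours(m,0,2)[0],key=cv2.contourArea); r=cv2.minAreaRect(cs); print("lid px",r,cv2.contourArea(cs))
hm=((W[...,2]>0.02)&roi).astype(np.uint8); k=np.argwhere(hm); print("handle px",k[:,::-1].mean(0),len(k),W[hm>0].mean(0))
roi2=np.zeros(im.shape[:2],bool); roi2[170:275,172:270]=1
for lo,hi in((.002,.03),(.04,.058),(.058,.08)):
    b=(W[...,2]>lo)&(W[...,2]<hi)&roi2; P=W[b]; print(lo,b.sum(),cv2.minAreaRect((P[:,:2]*1000).astype(np.float32)))
a=cv2.resize(im[165:275,165:275],(550,550),interpolation=2); b=cv2.resize(im[210:300,300:390],(550,550),interpolation=2)
cv2.imwrite("pics/zoom.png",cv2.resize(np.hstack([a,b]),(800,400)))
E
```

```text
box [0.603 0.161 0.029]
ledge [0.659 0.143 0.06 ]
catch [0.535 0.176 0.059]
lid [ 0.507 -0.076  0.005]
handle [ 0.533 -0.101  0.021]
pumice [ 0.447 -0.022  0.018]
block [ 0.731 -0.106  0.02 ]
cuff [0.773 0.    0.021]
lid px ((341.88922119140625, 252.26486206054688), (61.60521697998047, 57.03031921386719), 27.897274017333984) 2624.5
handle px [343.64824121 253.55778894] 199 [ 0.53818494 -0.10092236  0.03297256]
0.002 3569 ((606.1702270507812, 159.818359375), (226.74034118652344, 211.89056396484375), 1.6085363626480103)
0.04 1314 ((611.9579467773438, 158.76080322265625), (116.9238510131836, 171.47511291503906), 77.38687133789062)
0.058 621 ((599.8939208984375, 161.15365600585938), (115.4032211303711, 141.12750244140625), 77.31829833984375)
```

View pics/zoom.png

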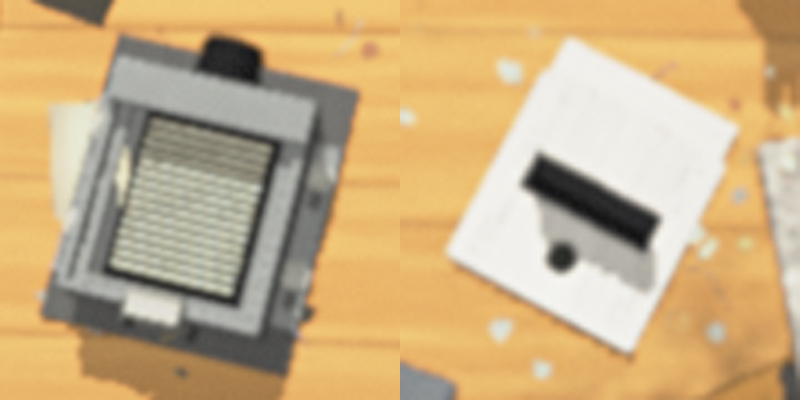

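```bash
cat >> h.py <<'E'
def rot(yaw,t=0):
    return R.from_euler('ZY',[yaw,t])*R.from_matrix(np.array([[0,1,0],[1,0,0],[0,0,-1.]]))
def step(p0,r0,p1,r1):
    dp=r0.inv().apply(np.array(p1)-p0)/0.5; w=(r0.inv()*r1).as_rotvec()/np.pi
    n=max(np.linalg.norm(dp)*500/41.7,np.linalg.norm(w)*180/7.16)
    print("dp",dp.round(4).tolist(),"turn",w.round(4).tolist(),"rows %.1f"%n)
def plan(wps,start=None):
    o=status.get_obs(); p,r=(np.array(o["position"]),R.from_rotvec(o["tcp_rot"])) if start is None else start
    for p1,r1 in wps: step(p,r,p1,r1); p,r=np.array(p1),r1
E
python3 - <<'E'
from h import *
D=np.load("top0.npz")
c=cam("top"); im=c["image"]; hsv=cv2.cvtColor(im,cv2.COLOR_BGR2HSV)
roi=np.zeros(im.shape[:2],bool); roi[215:292,305:382]=1
m=((hsv[...,1]<60)&(hsv[...,2]>90)&roi).astype(np.uint8)
m=cv2.morphologyEx(cv2.morphologyEx(m,2,np.ones((3,3))),cv2.MORPH_CLOSE,np.ones((9,9)))
cs=max(cv2.findContours(m,0,2)[0],key=cv2.contourArea)
print(cv2.minAreaRect((ray(c,cs,0.005)[:,:2]*1000).astype(np.float32)))
d=np.radians
plan([((.28,.5,.25),rot(d(50))),((.39,.4,.25),rot(d(30))),((.5,.3,.25),rot(d(5))),((.52,.16,.25),rot(d(-10))),((.53,.03,.25),rot(d(-20))),((.53,-.1,.25),rot(d(-28)))])
E
```

```text
((538.29150390625, -97.72286987304688), (116.93103790283203, 145.3837432861328), 71.21808624267578)
dp [-0.2798, -0.1381, -0.0001] turn [-0.0003, 0.0001, 0.1382] rows 3.7
dp [-0.2971, -0.0118, 0.0] turn [0.0, 0.0, 0.1111] rows 3.6
dp [-0.2832, 0.0905, 0.0] turn [0.0, 0.0, 0.1389] rows 3.6
dp [-0.2824, 0.0154, 0.0] turn [0.0, 0.0, 0.0833] rows 3.4
dp [-0.2526, 0.0648, 0.0] turn [0.0, 0.0, 0.0556] rows 3.1
dp [-0.2443, 0.0889, 0.0] turn [0.0, 0.0, 0.0444] rows 3.1
```

Request:
send_rows(dp=[[-0.28,-0.138,0],[-0.28,-0.138,0],[-0.28,-0.138,0],[-0.28,-0.138,0],[-0.28,-0.138,0]], turn=[[0,0,0.138],[0,0,0.138],[0,0,0.138],[0,0,0.138],[0,0,0.138]], gripper=[0,0,0,0,0])

```text
time_s: 0.57
position: [0.2857, 0.4956, 0.2505]
tcp_rot: [1.09, 2.944, -0.002]
ft_force: [0.0, 0.2, 0.8]
grip_width: 0.998
```

Request:
send_rows(dp=[[-0.297,-0.012,0],[-0.297,-0.012,0],[-0.297,-0.012,0],[-0.297,-0.012,0],[-0.297,-0.012,0]], turn=[[0,0,0.111],[0,0,0.111],[0,0,0.111],[0,0,0.111],[0,0,0.111]], gripper=[0,0,0,0,0])

```text
time_s: 0.98
position: [0.3942, 0.396, 0.2505]
tcp_rot: [1.578, 2.714, -0.001]
ft_force: [-0.2, 0.8, -0.4]
grip_width: 1.002
```

Request:
send_rows(dp=[[-0.283,0.09,0],[-0.283,0.09,0],[-0.283,0.09,0],[-0.283,0.09,0],[-0.283,0.09,0]], turn=[[0,0,0.139],[0,0,0.139],[0,0,0.139],[0,0,0.139],[0,0,0.139]], gripper=[0,0,0,0,0])

```text
time_s: 1.4
position: [0.5034, 0.296, 0.2503]
tcp_rot: [2.132, 2.304, -0.0]
ft_force: [0.1, -0.9, 0.0]
grip_width: 0.999
```

Request:
send_rows(dp=[[-0.282,0.015,0],[-0.282,0.015,0],[-0.282,0.015,0],[-0.282,0.015,0],[-0.282,0.015,0]], turn=[[0,0,0.083],[0,0,0.083],[0,0,0.083],[0,0,0.083],[0,0,0.083]], gripper=[0,0,0,0,0])

```text
time_s: 1.82
position: [0.5202, 0.1566, 0.2506]
tcp_rot: [2.408, 2.016, -0.001]
ft_force: [-0.5, -0.2, -0.7]
grip_width: 0.999
```

```bash
python3 - <<'E'
from h import *
c=cam("wrist"); cv2.imwrite("pics/w1.png",c["image"]); W=cloud(c); np.savez("w1.npz",W=W,im=c["image"],T=c["T"],K=c["K"],d=c["d"])
print(c["T"].round(3).tolist(), c["fovy"])
for lo,hi in((.002,.012),(.035,.047),(.047,.054),(.056,.066)):
    b=(W[...,2]>lo)&(W[...,2]<hi); P=W[b]; print(lo,b.sum(),cv2.minAreaRect((P[:,:2]*1000).astype(np.float32)) if b.any() else'')
E
```

```text
[[0.984, 0.169, 0.05, 0.533], [-0.176, 0.942, 0.287, 0.231], [0.001, -0.292, 0.957, 0.374], [0.0, 0.0, 0.0, 1.0]] 61.09451215292652
0.002 22013 ((553.00927734375, 107.60336303710938), (499.9225158691406, 705.37109375), 68.34680938720703)
0.035 10544 ((593.5313110351562, 108.90647888183594), (293.7133483886719, 642.7352905273438), 32.37955093383789)
0.047 2312 ((667.1201782226562, 45.29888916015625), (158.12210083007812, 442.4772644042969), 33.12993240356445)
0.056 4203 ((598.2603759765625, 162.03170776367188), (117.17960357666016, 140.98043823242188), 77.57388305664062)
```

View pics/w1.png

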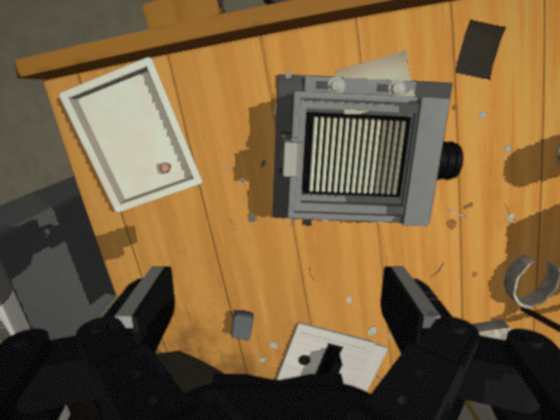

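The wrist view shows the box square on: ledge at (405–450, 82–225), catch at (290,158) and hose at (450,160). The lid is at (333,358).

```bash
python3 - <<'E'
from h import *
d=np.radians
for f in("w1.npz","top0.npz"):
    W=np.load(f)["W"].reshape(-1,3); W=W[~np.isnan(W[:,0])]
    q=(W-[.599,.1616,0])@R.from_euler('z',-12.55,degrees=True).as_matrix()*1000
    q=q[(abs(q[:,0])<120)&(abs(q[:,1])<95)]
    L=q[(q[:,2]>54)&(q[:,2]<68)&(q[:,0]>20)]; C=q[(q[:,2]>54)&(q[:,2]<68)&(q[:,0]<-40)]
    S=q[(q[:,2]>40)&(q[:,2]<54)&(abs(q[:,0])<35)]
    pr=lambda a:np.percentile(a,[0,3,50,97,100]).round(1)
    print(f,"ledge x",pr(L[:,0]),"y",pr(L[:,1]),"z",pr(L[:,2]),"\n catch x",pr(C[:,0]),"y",pr(C[:,1]),"\n sides y",pr(S[:,1]),len(L),len(C))
    A=L[L[:,1]>20];B=L[L[:,1]<-20]; print(" ledge front at +y/-y",np.percentile(A[:,0],4),np.percentile(B[:,0],4), "back",np.percentile(A[:,0],96),np.percentile(B[:,0],96))
    P=q[(q[:,2]>1.0)&(q[:,2]<9)]; print(" plate x",pr(P[:,0]),"y",pr(P[:,1]))
plan([((.53,.03,.25),rot(d(-20))),((.51,-.08,.25),rot(d(-26)))])
E
```

```text
w1.npz ledge x [43.1 44.1 55.4 67.7 69.8] y [-58.2 -53.5   5.1  55.9  59. ] z [54.1 58.  60.  61.4 62.8] 
 catch x [-71.3 -71.  -63.4 -55.2 -54.4] y [-14.5 -13.3   1.7  15.6  15.8] 
 sides y [-57.8 -56.3  45.4  58.3  59.3] 3619 639
 ledge front at +y/-y 43.96526958354322 44.24260925843791 back 67.54743018227875 67.3617017308024
 plate x [-120.  -105.5   -6.4  113.1  120. ] y [-95.  -81.7  60.   91.3  95. ]
top0.npz ledge x [32.4 46.  57.8 69.8 71.7] y [-58.2 -55.   -2.4  54.2  58. ] z [54.  55.9 59.1 62.4 64.9] 
 catch x [-69.6 -69.4 -61.8 -54.2 -53.1] y [-42.  -16.   -1.7  13.5  44.4] 
 sides y [-58.4 -57.7  44.2  57.3  58.5] 676 128
 ledge front at +y/-y 45.49657271338172 46.34086746959111 back 68.26487339374853 69.87221090202115
 plate x [-119.9 -110.8   -0.9  113.   120. ] y [-94.8 -87.9 -13.   90.3  95. ]
dp [-0.251, 0.0648, 0.0008] turn [-0.0, 0.0, 0.0555] rows 3.1
dp [-0.2204, 0.0377, 0.0] turn [0.0, 0.0, 0.0333] rows 2.7
```

Request:
send_rows(dp=[[-0.251,0.065,0],[-0.251,0.065,0],[-0.251,0.065,0],[-0.251,0.065,0],[-0.251,0.065,0]], turn=[[0,0,0.056],[0,0,0.056],[0,0,0.056],[0,0,0.056],[0,0,0.056]], gripper=[0,0,0,0,0])

```text
time_s: 2.28
position: [0.5304, 0.0299, 0.2503]
tcp_rot: [2.575, 1.8, -0.0]
ft_force: [-0.1, 0.5, -0.3]
grip_width: 0.998
```

Request:
send_rows(dp=[[-0.22,0.038,0],[-0.22,0.038,0],[-0.22,0.038,0],[-0.22,0.038,0],[-0.22,0.038,0]], turn=[[0,0,0.033],[0,0,0.033],[0,0,0.033],[0,0,0.033],[0,0,0.033]], gripper=[0,0,0,0,0])

```text
time_s: 2.7
position: [0.5107, -0.078, 0.2502]
tcp_rot: [-2.663, -1.667, -0.0]
ft_force: [-0.0, 0.8, 0.7]
grip_width: 1.002
```

```bash
python3 - <<'E'
from h import *
c=cam("wrist"); im=c["image"]; cv2.imwrite("pics/w2.png",im); W=cloud(c); np.savez("w2.npz",W=W,im=im)
hsv=cv2.cvtColor(im,cv2.COLOR_BGR2HSV); print(status.get_obs()["position"])
m=((hsv[...,1]<60)&(hsv[...,2]>110)&(W[...,2]<.045)&(abs(W[...,0]-.538)<.09)&(abs(W[...,1]+.1)<.09)).astype(np.uint8)
m=cv2.morphologyEx(cv2.morphologyEx(m,2,np.ones((5,5))),3,np.ones((9,9)))
cs=max(cv2.findContours(m,0,2)[0],key=cv2.contourArea)
print("lid",cv2.minAreaRect((ray(c,cs,0.005)[:,:2]*1000).astype(np.float32)))
b=(W[...,2]>.028)&(W[...,2]<.045)&(abs(W[...,0]-.538)<.06)&(abs(W[...,1]+.1)<.06); P=W[b]; print("handle",b.sum(),cv2.minAreaRect((P[:,:2]*1000).astype(np.float32)),P[:,2].mean())
E
```

```text
[ 0.51095718 -0.07688109  0.25013349]
lid ((541.772705078125, -104.17466735839844), (100.43009185791016, 119.13046264648438), 62.733497619628906)
handle 751 ((537.8458251953125, -100.24707794189453), (59.764137268066406, 12.14575481414795), 62.69358444213867) 0.03454505638535624
```

View pics/w2.png

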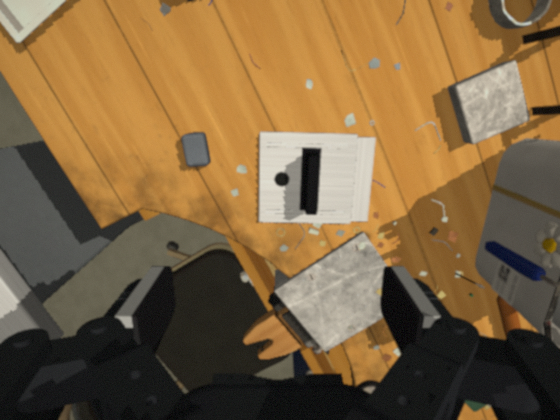

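The wrist view shows the lid at (313,178), tongue toward image right, handle at (311,181) and pad at (281,179). The area around the handle is free.

```bash
python3 - <<'E'
from h import *
d=np.radians; r=rot(d(-27.3))
plan([((.5378,-.1004,.12),r),((.5378,-.1004,.029),r),((.5378,-.1004,.10),r)])
E
```

```text
dp [-0.0191, 0.0689, 0.2602] turn [-0.0001, -0.0002, 0.0083] rows 3.2
dp [0.0, 0.0, 0.182] turn [0.0, 0.0, 0.0] rows 2.2
dp [0.0, 0.0, -0.142] turn [0.0, 0.0, 0.0] rows 1.7
```

Request:
send_rows(dp=[[-0.019,0.069,0.26],[-0.019,0.069,0.26],[-0.019,0.069,0.26],[-0.019,0.069,0.26],[-0.019,0.069,0.26]], turn=[[0,0,0.008],[0,0,0.008],[0,0,0.008],[0,0,0.008],[0,0,0.008]], gripper=[0,0,0,0,0])

```text
time_s: 3.17
position: [0.5367, -0.1007, 0.118]
tcp_rot: [-2.68, -1.634, 0.006]
ft_force: [-0.4, -0.1, -0.4]
grip_width: 0.998
```

Request:
send_rows(dp=[[0,0,0.06],[0,0,0.12],[0,0,0.16],[0,0,0.182],[0,0,0.182]], turn=[[0,0,0],[0,0,0],[0,0,0],[0,0,0],[0,0,0]], gripper=[0,0,0,0,0])

```text
time_s: 3.58
position: [0.5375, -0.101, 0.0293]
tcp_rot: [-2.682, -1.635, 0.0]
ft_force: [-0.0, -0.5, 0.3]
grip_width: 1.004
```

Request:
send_rows(dp=[[0,0,0],[0,0,0],[0,0,0],[0,0,0],[0,0,0]], turn=[[0,0,0],[0,0,0],[0,0,0],[0,0,0],[0,0,0]], gripper=[0.7,0.8,1,1,1], force=60)

```text
time_s: 4.0
position: [0.5378, -0.1021, 0.0301]
tcp_rot: [2.683, 1.633, 0.001]
ft_force: [-0.0, 0.2, 0.3]
grip_width: 0.297
```

Request:
send_rows(dp=[[0,0,0],[0,0,0],[0,0,0],[0,0,0],[0,0,0]], turn=[[0,0,0],[0,0,0],[0,0,0],[0,0,0],[0,0,0]], gripper=[1,1,1,1,1])

```text
time_s: 4.42
position: [0.5377, -0.1021, 0.0299]
tcp_rot: [2.684, 1.633, 0.001]
ft_force: [-1.5, 1.2, 11.2]
grip_width: 0.122
```

Request:
send_rows(dp=[[0,0,-0.02],[0,0,-0.06],[0,0,-0.1],[0,0,-0.142],[0,0,-0.142]], turn=[[0,0,0],[0,0,0],[0,0,0],[0,0,0],[0,0,0]], gripper=[1,1,1,1,1])

```text
time_s: 4.83
position: [0.5388, -0.1026, 0.104]
tcp_rot: [2.682, 1.631, 0.005]
ft_force: [1.7, 0.2, -0.6]
grip_width: 0.129
```

```bash
python3 - <<'E'
from h import *
o=status.get_obs(); print(o["position"],o["ft_force"],o["moment"],o["grip_width"])
c=cam("wrist"); im=c["image"]; W=cloud(c); np.savez("w3.npz",W=W,im=im)
r=R.from_rotvec(o["tcp_rot"]); q=(W-o["position"])@r.as_matrix()  # tool frame
np.savez("q3.npz",q=q)
s=cam("scene")["image"]; 
cv2.imwrite("pics/a3.png",np.hstack([im[:,:,:],cv2.resize(s[180:320,300:440],(420,420))])[:, :][::1,::1] if 0 else cv2.resize(np.hstack([im,cv2.resize(s[150:300,300:450],(420,420))]),(800,343)))
E
```

```text
[ 0.53879181 -0.10261777  0.10398038] [ 1.74443068  0.19828498 -0.56890836] [-0.02596771 -0.09547193 -0.03476274] 0.1294091318858351
```

View pics/a3.png

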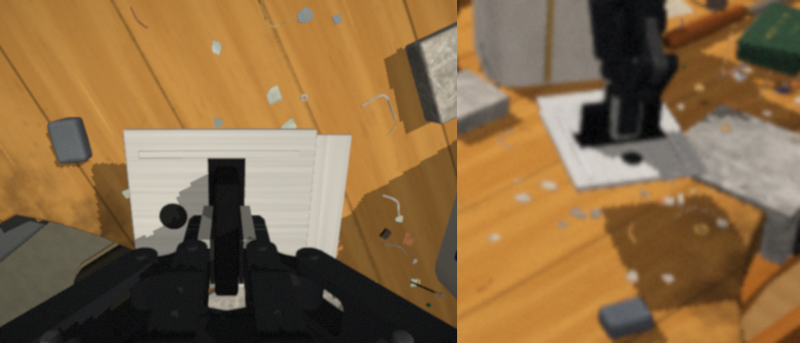

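The lid is lifted and level, gripped at the handle with the tongue to image right; nothing else was touched.

```bash
python3 - <<'E'
from h import *
D=np.load("w3.npz"); q=np.load("q3.npz")["q"]*1000; hsv=cv2.cvtColor(D["im"],cv2.COLOR_BGR2HSV)
m=(hsv[...,1]<50)&(hsv[...,2]>120)&(abs(q[...,2]-25)<25)&(abs(q[...,0])<80)&(abs(q[...,1])<90)
m=cv2.morphologyEx(m.astype(np.uint8),2,np.ones((3,3)))>0
P=q[m]; A=np.c_[P[:,:2],np.ones(len(P))]; s=np.linalg.lstsq(A,P[:,2],rcond=None)[0]
k=abs(P[:,2]-A@s)<3; s=np.linalg.lstsq(A[k],P[k,2],rcond=None)[0]; P=P[k]; print(len(P),"plane",s.round(4))
pr=lambda a:np.percentile(a,[0,.5,2,98,99.5,100]).round(1)
print("x",pr(P[:,0]),"y",pr(P[:,1]))
# top edge (tool +x) slope
e=[(yb+5,np.percentile(P[abs(P[:,1]-yb-5)<5][:,0],99)) for yb in range(-50,40,10) if (abs(P[:,1]-yb-5)<5).sum()>20]
e=np.array(e); print(e.round(1).tolist(),np.polyfit(e[:,0],e[:,1],1))
o=status.get_obs();print(o["position"],o["ft_force"],o["moment"])
E
```

```text
30042 plane [-2.4000e-03  6.6000e-03  2.5037e+01]
x [-47.8 -22.5 -19.1  49.6  50.3  50.6] y [-54.8 -53.6 -52.2  63.   64.4  65.4]
[[-45.0, 49.7], [-35.0, 50.0], [-25.0, 50.2], [-15.0, 50.2], [-5.0, 50.3], [5.0, 50.3], [15.0, 50.2], [25.0, 50.1], [35.0, 50.1]] [3.38686131e-03 5.01331855e+01]
[ 0.53771094 -0.10197274  0.1010677 ] [ 0.57693343 -0.42516878 -3.04605018] [ 0.02465438  0.03799372 -0.00171597]
```

```bash
cat >> h.py <<'E'
O=np.array([.6013,.1614,0]); YB=np.radians(-12.55); TT=np.array([1.1,65.7,28])/1000
def lidpose(x,z,t,y=0):   # tip in box frame (mm) -> TCP pose
    r=rot(YB,t); return O+R.from_euler('z',YB).apply(np.array([x,y,z])/1000)-r.apply(TT), r
def tipnow():
    o=status.get_obs(); r=R.from_rotvec(o["tcp_rot"]); tip=np.array(o["position"])+r.apply(TT)
    b=R.from_euler('z',-YB).apply(tip-O)*1000; B=R.from_euler('z',-YB)
    ax=B.apply(r.apply([0,1,0])); f=B.apply(o["ft_force"]); m=B.apply(o["moment"])
    print("t %.2f tip"%o["time_s"],b.round(2),"tilt %.3f yawerr %.3f"%(-np.arcsin(ax[2]),np.arctan2(ax[1],ax[0])),"F",f.round(1),"M",m.round(2),"w %.3f"%o["grip_width"])
E
python3 - <<'E'
from h import *
d=np.radians; tipnow()
print(lidpose(33,100,.22)[0],lidpose(33,48.5,.22)[0])
plan([((.53,-.10,.20),rot(d(-27.3))),((.53,.05,.20),rot(d(-20),.1)),lidpose(33,110,.22),lidpose(33,65,.22),lidpose(33,49,.22)])
E
```

```text
t 4.93 tip [  59.   -286.6    73.14] tilt -0.001 yawerr -0.258 F [ 0.7 -0.3 -3. ] M [ 0.02  0.04 -0.  ] w 0.126
[0.57665242 0.16575988 0.14166281] [0.57665242 0.16575988 0.09016281]
dp [-0.0034, -0.0153, -0.1979] turn [0.0004, -0.0002, -0.0002] rows 2.4
dp [0.2666, -0.1376, 0.0] turn [0.0318, -0.002, -0.0405] rows 3.6
dp [0.2495, 0.0181, 0.0953] turn [0.0381, -0.0066, -0.0409] rows 3.2
dp [0.0, 0.0196, 0.0878] turn [0.0, 0.0, 0.0] rows 1.1
dp [0.0, 0.007, 0.0312] turn [0.0, 0.0, 0.0] rows 0.4
```

Request:
send_rows(dp=[[-0.003,-0.015,-0.06],[-0.003,-0.015,-0.12],[-0.003,-0.015,-0.18],[-0.003,-0.015,-0.198],[-0.003,-0.015,-0.198]], turn=[[0,0,0],[0,0,0],[0,0,0],[0,0,0],[0,0,0]], gripper=[1,1,1,1,1])

```text
time_s: 5.35
position: [0.5308, -0.1, 0.2006]
tcp_rot: [2.683, 1.633, 0.003]
ft_force: [-0.2, 0.0, -2.6]
grip_width: 0.126
```

Request:
send_rows(dp=[[0.053,-0.028,0],[0.107,-0.055,0],[0.16,-0.083,0],[0.213,-0.11,0],[0.267,-0.138,0]], turn=[[0.006,0,-0.008],[0.013,-0.001,-0.016],[0.019,-0.001,-0.024],[0.025,-0.002,-0.032],[0.032,-0.002,-0.041]], gripper=[1,1,1,1,1])

```text
time_s: 5.77
position: [0.5292, 0.0517, 0.1973]
tcp_rot: [-2.502, -1.755, 0.093]
ft_force: [0.9, -0.2, -2.2]
grip_width: 0.123
```

Request:
send_rows(dp=[[0.05,0.004,0.01],[0.1,0.007,0.02],[0.15,0.011,0.04],[0.2,0.014,0.07],[0.25,0.018,0.095]], turn=[[0.008,-0.001,-0.008],[0.015,-0.003,-0.016],[0.023,-0.004,-0.024],[0.03,-0.005,-0.032],[0.038,-0.007,-0.041]], gripper=[1,1,1,1,1])

```text
time_s: 6.18
position: [0.576, 0.1674, 0.148]
tcp_rot: [-2.308, -1.854, 0.21]
ft_force: [0.5, 0.1, -1.9]
grip_width: 0.13
```

Request:
send_rows(dp=[[0,0,0],[0,0,0]], turn=[[0,0,0],[0,0,0]], gripper=[1,1])

```text
time_s: 6.35
position: [0.5757, 0.1672, 0.1477]
tcp_rot: [-2.308, -1.855, 0.212]
ft_force: [-0.5, -1.6, -2.1]
grip_width: 0.13
```

```bash
python3 - <<'E'
from h import *
tipnow()
plan([lidpose(33,65,.22),lidpose(33,49,.22)])
E
```

```text
t 6.35 tip [ 31.55   1.2  105.75] tilt 0.224 yawerr 0.002 F [-0.1 -1.7 -2.1] M [-0.08 -0.29  0.02] w 0.130
dp [-0.0021, 0.0207, 0.0794] turn [-0.0014, 0.001, 0.0007] rows 1.0
dp [0.0, 0.007, 0.0312] turn [0.0, 0.0, 0.0] rows 0.4
```

```bash
python3 - <<'E'
from h import *
c=cam("wrist"); im=c["image"]; cv2.imwrite("pics/w4.png",im); W=cloud(c)
b=(W-O)@R.from_euler('z',YB).as_matrix()*1000
pr=lambda a:np.percentile(a,[0,1,50,99,100]).round(1)
for n,lo,hi,xl,xh in(("ledge",55,64,36,75),("catch",55,64,-80,-50),("wall+y",46,54,-50,35)):
    P=b[(b[...,2]>lo)&(b[...,2]<hi)&(b[...,0]>xl)&(b[...,0]<xh)&(abs(b[...,1])<75)]
    print(n,len(P),"x",pr(P[:,0]) if len(P) else'',"y",pr(P[:,1]) if len(P) else '')
o=status.get_obs(); q=(W-o["position"])@R.from_rotvec(o["tcp_rot"]).as_matrix()*1000
P=q[(abs(q[...,2]-25)<4)&(abs(q[...,0])<80)&(abs(q[...,1])<75)]; print("lid tool x",pr(P[:,0]),"y",pr(P[:,1]),"z",pr(P[:,2]))
E
```

```text
ledge 8753 x [41.1 41.6 53.8 66.1 66.9] y [-58.4 -56.    8.5  58.5  59.3]
catch 0 x  y 
wall+y 1538 x [-50.  -49.   -4.5  34.3  35. ] y [45.  52.9 56.1 59.  59.1]
lid tool x [-46.3 -20.1  24.4  51.4  52. ] y [-55.  -53.2  10.8  64.2  65.7] z [21.  24.4 26.3 28.3 29. ]
```

View pics/w4.png

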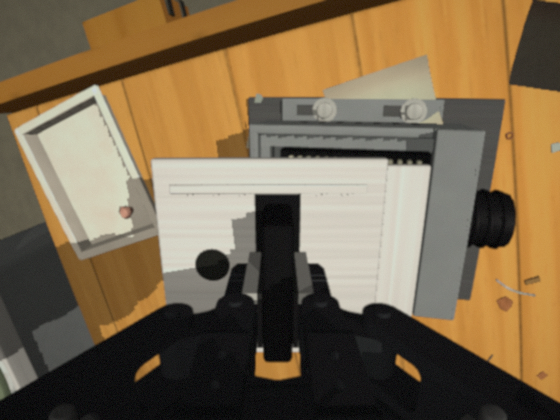

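The tilted lid hangs over the opening: tongue edge at image x≈425, just before the ledge (430–480). It's aligned in yaw and slightly off to +y.

```bash
sed -i 's/TT=np.array(\[1.1,/TT=np.array([1.7,/' h.py; sed -i 's/^O=np.array(\[.6013,.1614/O=np.array([.6012,.1617/' h.py; python3 - <<'E'
from h import *
tipnow()
plan([lidpose(33,70,.22),lidpose(33,52,.22),lidpose(33,48.5,.22)])
E
```

```text
t 6.40 tip [ 32.29   0.22 106.97] tilt 0.223 yawerr 0.000 F [-0.3 -0.5 -2. ] M [-0.06 -0.4   0.02] w 0.128
dp [-0.0004, 0.0176, 0.0722] turn [-0.0009, 0.0009, 0.0001] rows 0.9
dp [0.0, 0.0079, 0.0351] turn [0.0, 0.0, 0.0] rows 0.4
dp [0.0, 0.0015, 0.0068] turn [0.0, 0.0, 0.0] rows 0.1
```

Request:
send_rows(dp=[[0,0.006,0.025],[0,0.012,0.05],[0,0.017,0.072],[0,0.017,0.072]], turn=[[0,0,0],[0,0,0],[-0.001,0.001,0],[-0.001,0.001,0]], gripper=[1,1,1,1])

```text
time_s: 6.73
position: [0.5758, 0.1655, 0.1114]
tcp_rot: [-2.312, -1.853, 0.204]
ft_force: [-1.4, -0.1, -1.9]
grip_width: 0.126
```

```bash
python3 - <<'E'
from h import *
tipnow()
plan([lidpose(33,52,.22),lidpose(33,48.5,.22)])
E
```

```text
t 6.73 tip [32.37 -0.13 69.72] tilt 0.220 yawerr -0.000 F [-1.3 -0.4 -1.9] M [-0.02 -0.25  0.  ] w 0.126
dp [0.0002, 0.009, 0.0343] turn [0.0, -0.0002, -0.0001] rows 0.4
dp [0.0, 0.0015, 0.0068] turn [0.0, 0.0, 0.0] rows 0.1
```

Request:
send_rows(dp=[[0,0.004,0.017],[0,0.009,0.034],[0,0.009,0.034]], turn=[[0,0,0],[0,0,0],[0,0,0]], gripper=[1,1,1])

```text
time_s: 6.98
position: [0.5773, 0.1659, 0.0949]
tcp_rot: [-2.312, -1.855, 0.202]
ft_force: [-0.1, -0.2, -2.2]
grip_width: 0.125
```

Request:
send_rows(dp=[[0,0.001,0.003],[0,0.002,0.007],[0,0.002,0.007]], turn=[[0,0,0],[0,0,0],[0,0,0]], gripper=[1,1,1])

```text
time_s: 7.23
position: [0.5782, 0.166, 0.0929]
tcp_rot: [-2.312, -1.855, 0.199]
ft_force: [-0.1, -0.2, -2.1]
grip_width: 0.126
```

```bash
python3 - <<'E'
from h import *
tipnow()
plan([lidpose(42,48.3,.22),lidpose(50,47.8,.22),lidpose(56,47.5,.22)])
E
```

```text
t 7.23 tip [34.74  1.06 51.45] tilt 0.217 yawerr 0.001 F [-0.1 -0.2 -2.1] M [ 0.   -0.32 -0.01] w 0.126
dp [-0.0019, 0.0157, 0.0026] turn [0.001, -0.0007, 0.0003] rows 0.2
dp [-0.0, 0.0158, -0.0025] turn [0.0, 0.0, 0.0] rows 0.2
dp [0.0, 0.0118, -0.002] turn [0.0, 0.0, 0.0] rows 0.1
```

Request:
send_rows(dp=[[0,0,0],[0,0,0],[0,0,0]], turn=[[0,0,0],[0,0,0],[0,0,0]], gripper=[1,1,1])

```text
time_s: 7.48
position: [0.5782, 0.1661, 0.0932]
tcp_rot: [-2.312, -1.855, 0.199]
ft_force: [0.6, 0.1, -3.2]
grip_width: 0.129
```

```bash
python3 - <<'E'
from h import *
tipnow()
plan([lidpose(39,48.3,.22),lidpose(50,47.8,.22),lidpose(56,47.5,.22)])
E
```

```text
t 7.48 tip [34.74  1.09 51.75] tilt 0.217 yawerr 0.001 F [ 0.6  0.2 -3.2] M [ 0.02 -0.34  0.  ] w 0.129
dp [-0.002, 0.01, 0.0045] turn [0.001, -0.0007, 0.0003] rows 0.1
dp [0.0, 0.0217, -0.0038] turn [0.0, 0.0, 0.0] rows 0.3
dp [0.0, 0.0118, -0.002] turn [0.0, 0.0, 0.0] rows 0.1
```

Request:
send_rows(dp=[[-0.001,0.003,0.003],[-0.002,0.004,0.005],[-0.002,0.004,0.005],[-0.002,0.004,0.005]], turn=[[0,0,0],[0.001,-0.001,0],[0.001,-0.001,0],[0.001,-0.001,0]], gripper=[1,1,1,1])

```text
time_s: 7.82
position: [0.5793, 0.1646, 0.09]
tcp_rot: [-2.311, -1.855, 0.207]
ft_force: [-0.6, -0.2, -1.5]
grip_width: 0.128
```

```bash
python3 - <<'E'
from h import *
tipnow()
plan([lidpose(41,48.3,.22),lidpose(50,47.8,.22),lidpose(56,47.5,.22)])
E
```

```text
t 7.82 tip [35.97 -0.18 48.27] tilt 0.220 yawerr 0.001 F [-0.6 -0.3 -1.5] M [ 0.02 -0.29  0.05] w 0.128
dp [0.0004, 0.0098, -0.0022] turn [-0.0001, 0.0004, 0.0002] rows 0.1
dp [0.0, 0.0178, -0.003] turn [0.0, 0.0, 0.0] rows 0.2
dp [0.0, 0.0118, -0.002] turn [0.0, 0.0, 0.0] rows 0.1
```

Request:
send_rows(dp=[[0,0.003,-0.001],[0,0.006,-0.001],[0,0.01,-0.002],[0,0.01,-0.002]], turn=[[0,0,0],[0,0,0],[0,0,0],[0,0,0]], gripper=[1,1,1,1])

```text
time_s: 8.15
position: [0.5847, 0.1634, 0.09]
tcp_rot: [-2.311, -1.855, 0.206]
ft_force: [0.5, 0.2, -1.4]
grip_width: 0.131
```

```bash
python3 - <<'E'
from h import *
tipnow()
plan([lidpose(47,48,.22),lidpose(52,47.8,.22)])
E
```

```text
t 8.15 tip [41.49 -0.19 48.32] tilt 0.220 yawerr 0.001 F [ 0.4  0.4 -1.4] M [ 0.01 -0.34 -0.03] w 0.131
dp [0.0004, 0.0109, -0.0018] turn [0.0, 0.0004, 0.0002] rows 0.1
dp [-0.0, 0.0098, -0.0018] turn [0.0, 0.0, 0.0] rows 0.1
```

Request:
send_rows(dp=[[0,0.003,0],[0,0.006,-0.001],[0,0.011,-0.002],[0,0.011,-0.002]], turn=[[0,0,0],[0,0,0],[0,0,0],[0,0,0]], gripper=[1,1,1,1])

```text
time_s: 8.48
position: [0.5902, 0.1623, 0.0897]
tcp_rot: [-2.311, -1.855, 0.206]
ft_force: [0.1, -0.2, -1.8]
grip_width: 0.128
```

```bash
python3 - <<'E'
from h import *
tipnow()
plan([lidpose(52,47.7,.22),lidpose(56,47.3,.22)])
E
```

```text
t 8.48 tip [47.13 -0.14 48.07] tilt 0.220 yawerr 0.001 F [ 0.2 -0.2 -1.8] M [-0.01 -0.35 -0.  ] w 0.128
dp [0.0003, 0.0097, -0.0014] turn [0.0, 0.0004, 0.0002] rows 0.1
dp [0.0, 0.008, -0.001] turn [0.0, 0.0, 0.0] rows 0.1
```

Entering freely. Continue in 3–5 mm steps.

Request:
send_rows(dp=[[0,0.003,0],[0,0.006,-0.001],[0,0.01,-0.001],[0,0.01,-0.001]], turn=[[0,0,0],[0,0,0],[0,0,0],[0,0,0]], gripper=[1,1,1,1])

```text
time_s: 8.82
position: [0.5949, 0.1612, 0.0891]
tcp_rot: [-2.311, -1.855, 0.206]
ft_force: [0.3, -0.1, -1.9]
grip_width: 0.125
```

Request:
send_rows(dp=[[0,0.002,0],[0,0.004,-0.001],[0,0.006,-0.001],[0,0.006,-0.001]], turn=[[0,0,0],[0,0,0],[0,0,0],[0,0,0]], gripper=[1,1,1,1])

```text
time_s: 9.15
position: [0.5977, 0.1606, 0.089]
tcp_rot: [-2.311, -1.855, 0.206]
ft_force: [-0.3, -0.6, -1.2]
grip_width: 0.13
```

```bash
python3 - <<'E'
from h import *
tipnow()
plan([lidpose(58,47.2,.22),lidpose(60,47.2,.22)])
E
```

```text
t 9.15 tip [54.86 -0.11 47.31] tilt 0.220 yawerr 0.001 F [-0.2 -0.7 -1.2] M [ 0.09 -0.37 -0.02] w 0.130
dp [0.0002, 0.0062, -0.0011] turn [-0.0, 0.0004, 0.0002] rows 0.1
dp [0.0, 0.0039, -0.0009] turn [0.0, 0.0, 0.0] rows 0.0
```

Request:
send_rows(dp=[[0,0.002,0],[0,0.004,-0.001],[0,0.004,-0.001]], turn=[[0,0,0],[0,0,0],[0,0,0]], gripper=[1,1,1])

```text
time_s: 9.4
position: [0.5997, 0.1602, 0.0891]
tcp_rot: [-2.311, -1.855, 0.206]
ft_force: [0.0, -0.2, -2.4]
grip_width: 0.125
```

Request:
send_rows(dp=[[0,0.001,0],[0,0.003,-0.001],[0,0.003,-0.001]], turn=[[0,0,0],[0,0,0],[0,0,0]], gripper=[1,1,1])

```text
time_s: 9.65
position: [0.6013, 0.1598, 0.0892]
tcp_rot: [-2.311, -1.855, 0.206]
ft_force: [0.1, -0.0, -1.8]
grip_width: 0.126
```

```bash
python3 - <<'E'
from h import *
tipnow()
plan([lidpose(60,47.2,.22),lidpose(61,47.2,.22)])
E
```

```text
t 9.65 tip [58.5  -0.08 47.58] tilt 0.220 yawerr 0.001 F [ 0.1 -0.  -1.8] M [-0.01 -0.31  0.01] w 0.126
dp [0.0002, 0.0031, 0.0001] turn [-0.0, 0.0004, 0.0003] rows 0.0
dp [0.0, 0.002, -0.0004] turn [0.0, 0.0, 0.0] rows 0.0
```

Request:
send_rows(dp=[[0,0.001,0],[0,0.002,0],[0,0.002,0]], turn=[[0,0,0],[0,0,0],[0,0,0]], gripper=[1,1,1])

```text
time_s: 9.9
position: [0.6021, 0.1597, 0.089]
tcp_rot: [-2.311, -1.855, 0.206]
ft_force: [0.2, -0.2, -2.8]
grip_width: 0.125
```

Request:
send_rows(dp=[[0,0.001,0],[0,0.002,0],[0,0.002,0]], turn=[[0,0,0],[0,0,0],[0,0,0]], gripper=[1,1,1])

```text
time_s: 10.15
position: [0.6031, 0.1595, 0.0887]
tcp_rot: [-2.311, -1.855, 0.206]
ft_force: [0.0, -0.1, -3.0]
grip_width: 0.123
```

```bash
python3 - <<'E'
from h import *
tipnow()
E
```

```text
t 10.15 tip [ 6.030e+01 -6.000e-02  4.705e+01] tilt 0.220 yawerr 0.001 F [ 0.  -0.1 -3. ] M [ 0.   -0.39 -0.01] w 0.123
```

Request:
send_rows(dp=[[0,0.001,0],[0,0.0015,-0.0004],[0,0.0015,-0.0004]], turn=[[0,0,0],[0,0,0],[0,0,0]], gripper=[1,1,1])

```text
time_s: 10.4
position: [0.6033, 0.1594, 0.0887]
tcp_rot: [-2.31, -1.855, 0.207]
ft_force: [-3.8, 0.2, -0.6]
grip_width: 0.126
```

Request:
send_rows(dp=[[0,0.001,0],[0,0.0015,-0.0004],[0,0.0015,-0.0004]], turn=[[0,0,0],[0,0,0],[0,0,0]], gripper=[1,1,1])

```text
time_s: 10.65
position: [0.6034, 0.1594, 0.0887]
tcp_rot: [-2.309, -1.854, 0.209]
ft_force: [-9.2, 1.5, 3.7]
grip_width: 0.128
```

```bash
python3 - <<'E'
from h import *
tipnow()
E
```

```text
t 10.65 tip [ 6.055e+01 -2.000e-02  4.691e+01] tilt 0.223 yawerr 0.001 F [-9.3 -0.5  3.7] M [-0.26  1.78  0.04] w 0.128
```

Back stop felt: about 9 N at tip x ≈ 60.5 mm. Ease off, then swing down about the tip.

Request:
send_rows(dp=[[0,-0.0025,0.0005],[0,-0.0025,0.0005]], turn=[[0,0,0],[0,0,0]], gripper=[1,1])

```text
time_s: 10.82
position: [0.6033, 0.1594, 0.0889]
tcp_rot: [-2.311, -1.855, 0.206]
ft_force: [-3.3, 0.6, -1.1]
grip_width: 0.126
```

```bash
python3 - <<'E'
from h import *
tipnow()
plan([lidpose(60.2,46.9,.19),lidpose(60.2,46.7,.16),lidpose(60.2,46.5,.13)])
E
```

```text
t 10.82 tip [ 6.052e+01 -3.000e-02  4.720e+01] tilt 0.220 yawerr 0.001 F [-3.3 -0.2 -1.1] M [-0.02  0.38  0.03] w 0.126
dp [0.0001, -0.0021, 0.0047] turn [-0.0095, 0.0004, 0.0003] rows 0.2
dp [-0.0, -0.0015, 0.0044] turn [-0.0095, -0.0, -0.0] rows 0.2
dp [0.0, -0.0016, 0.0044] turn [-0.0095, 0.0, 0.0] rows 0.2
```

Request:
send_rows(dp=[[0,-0.001,0.0024],[0,-0.002,0.0047],[0,-0.002,0.0047]], turn=[[-0.005,0,0],[-0.0095,0,0],[-0.0095,0,0]], gripper=[1,1,1])

```text
time_s: 11.07
position: [0.6017, 0.16, 0.0867]
tcp_rot: [-2.331, -1.872, 0.178]
ft_force: [-1.3, -0.1, -2.1]
grip_width: 0.13
```

Request:
send_rows(dp=[[0,-0.0007,0.0022],[0,-0.0015,0.0044],[0,-0.0015,0.0044]], turn=[[-0.005,0,0],[-0.0095,0,0],[-0.0095,0,0]], gripper=[1,1,1])

```text
time_s: 11.32
position: [0.6005, 0.1602, 0.0847]
tcp_rot: [-2.35, -1.887, 0.151]
ft_force: [-1.0, 0.2, -2.5]
grip_width: 0.128
```

```bash
python3 - <<'E'
from h import *
tipnow()
plan([lidpose(60.4,46.5,.145),lidpose(60.4,46.4,.13)])
E
```

```text
t 11.32 tip [60.07  0.12 46.65] tilt 0.159 yawerr 0.001 F [-1.   0.  -2.5] M [ 0.04 -0.2   0.01] w 0.128
dp [-0.0001, -0.0001, 0.002] turn [-0.0045, 0.0003, 0.0004] rows 0.1
dp [0.0, -0.0008, 0.0022] turn [-0.0048, -0.0, -0.0] rows 0.1
```

Request:
send_rows(dp=[[0,-0.0002,0.001],[0,-0.0002,0.002],[0,-0.0002,0.002]], turn=[[-0.002,0,0],[-0.0045,0,0],[-0.0045,0,0]], gripper=[1,1,1])

```text
time_s: 11.57
position: [0.6004, 0.1601, 0.0837]
tcp_rot: [-2.359, -1.894, 0.139]
ft_force: [0.4, 0.4, -2.2]
grip_width: 0.126
```

Request:
send_rows(dp=[[0,-0.0004,0.001],[0,-0.0008,0.0022],[0,-0.0008,0.0022]], turn=[[-0.0024,0,0],[-0.0048,0,0],[-0.0048,0,0]], gripper=[1,1,1])

```text
time_s: 11.82
position: [0.5998, 0.1602, 0.0827]
tcp_rot: [-2.369, -1.902, 0.125]
ft_force: [0.1, 0.3, -3.2]
grip_width: 0.128
```

```bash
python3 - <<'E'
from h import *
tipnow()
plan([lidpose(60.3,46.4,.12),lidpose(60.3,46.3,.105)])
E
```

```text
t 11.82 tip [ 6.045e+01 -2.000e-02  4.636e+01] tilt 0.131 yawerr 0.001 F [ 0.1  0.3 -3.2] M [-0.02 -0.2  -0.04] w 0.128
dp [0.0001, -0.0009, 0.0013] turn [-0.0034, 0.0003, 0.0003] rows 0.1
dp [-0.0, -0.0008, 0.0022] turn [-0.0048, -0.0, 0.0] rows 0.1
```

Request:
send_rows(dp=[[0,-0.0003,0.0006],[0,-0.0006,0.0013],[0,-0.0006,0.0013]], turn=[[-0.0017,0,0],[-0.0034,0,0],[-0.0034,0,0]], gripper=[1,1,1])

```text
time_s: 12.07
position: [0.5995, 0.1602, 0.0821]
tcp_rot: [-2.376, -1.907, 0.116]
ft_force: [-0.2, 0.1, -2.4]
grip_width: 0.126
```

Request:
send_rows(dp=[[0,-0.0004,0.001],[0,-0.0007,0.0022],[0,-0.0007,0.0022]], turn=[[-0.0024,0,0],[-0.0048,0,0],[-0.0048,0,0]], gripper=[1,1,1])

```text
time_s: 12.32
position: [0.5992, 0.1603, 0.0813]
tcp_rot: [-2.386, -1.915, 0.101]
ft_force: [0.3, -0.4, 0.8]
grip_width: 0.126
```

```bash
python3 - <<'E'
from h import *
tipnow()
plan([lidpose(60.3,46.3,.09),lidpose(60.3,46.2,.075)])
E
```

```text
t 12.32 tip [ 6.074e+01 -5.000e-02  4.663e+01] tilt 0.104 yawerr 0.001 F [ 0.4 -0.3  0.8] M [-0.01  0.06  0.09] w 0.126
dp [0.0002, -0.0016, 0.0026] turn [-0.0046, 0.0003, 0.0003] rows 0.1
dp [0.0, -0.0008, 0.0022] turn [-0.0048, 0.0, 0.0] rows 0.1
```

Lid now rests on the catch slope (about 3 N). I'll release with a partial opening and retreat.

Request:
send_rows(dp=[[0,0,0],[0,0,0],[0,0,0],[0,0,0],[0,0,0]], turn=[[0,0,0],[0,0,0],[0,0,0],[0,0,0],[0,0,0]], gripper=[0.8,0.7,0.6,0.6,0.6])

```text
time_s: 12.73
position: [0.5991, 0.1603, 0.0811]
tcp_rot: [-2.385, -1.914, 0.102]
ft_force: [0.9, -0.5, -0.5]
grip_width: 0.399
```

Request:
send_rows(dp=[[0,0,-0.02],[0,0,-0.06],[0,0,-0.12],[0,0,-0.16],[0,0,-0.16]], turn=[[0,0,0],[0,0,0],[0,0,0],[0,0,0],[0,0,0]], gripper=[0.6,0.6,0.6,0.6,0.6])

```text
time_s: 13.15
position: [0.6096, 0.1585, 0.1655]
tcp_rot: [-2.387, -1.916, 0.094]
ft_force: [0.8, -0.3, -0.4]
grip_width: 0.404
```

```bash
python3 - <<'E'
from h import *
o=status.get_obs(); print(o["position"],o["grip_width"],o["joints"].round(2))
c=cam("wrist"); im=c["image"]; cv2.imwrite("pics/w5.png",im); W=cloud(c)
b=(W-O)@R.from_euler('z',YB).as_matrix()*1000; np.savez("w5.npz",b=b,im=im)
hsv=cv2.cvtColor(im,cv2.COLOR_BGR2HSV)
m=(hsv[...,1]<50)&(hsv[...,2]>120)&(b[...,2]>44)&(b[...,2]<66)&(b[...,0]<40)&(b[...,0]>-65)&(abs(b[...,1])<49)
P=b[m]; A=np.c_[P[:,:2],np.ones(len(P))]; s=np.linalg.lstsq(A,P[:,2],rcond=None)[0]; print(len(P),s.round(3)); print(np.percentile(P[:,0],[1,99]),np.percentile(P[:,1],[1,99]))
d=(hsv[...,2]<60)&(abs(b[...,0]+35)<14)&(abs(b[...,1])<15)&(b[...,2]>44)&(b[...,2]<64); print("pad",d.sum(),b[d].mean(0) if d.any() else '')
E
```

```text
[0.60955924 0.1585124  0.16546575] 0.40354077575553327 [-0.57  0.7   0.39  1.6  -0.36  1.   -0.26]
15640 [-1.0300e-01 -1.0000e-02  5.6244e+01]
[-62.65347222  39.09449168] [-47.21810724  48.44948612]
pad 316 [-34.10106946  -0.37943394  60.66760375]
```

View pics/w5.png

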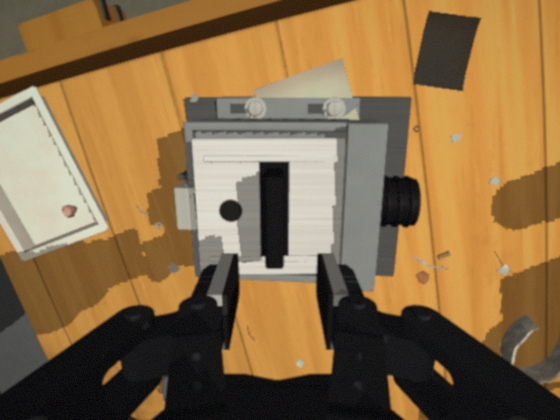

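The lid lies tilted about 0.10 rad, tongue under the ledge at image x≈340, catch end on the catch at (186,208). The pad is clear at (231,210).

```bash
cat >> h.py <<'E'
def boxpt(x,y,z): return O+R.from_euler('z',YB).apply(np.array([x,y,z])/1000)
def tcpnow():
    o=status.get_obs(); B=R.from_euler('z',-YB); print("t %.2f"%o["time_s"],"tcp box",(B.apply(o["position"]-O)*1000).round(2),"F",B.apply(o["ft_force"]).round(1),"w %.3f"%o["grip_width"])
E
python3 - <<'E'
from h import *
tcpnow(); r=rot(YB)
plan([(boxpt(-36,-.4,150),r),(boxpt(-36,-.4,100),r),(boxpt(-36,-.4,84),r)])
E
```

```text
t 13.20 tcp box [  7.87  -1.36 163.39] F [ 0.   0.1 -0.5] w 0.398
dp [0.002, -0.0846, 0.0356] turn [-0.0325, -0.0003, 0.0003] rows 1.1
dp [0.0, 0.0, 0.1] turn [0.0, 0.0, 0.0] rows 1.2
dp [0.0, 0.0, 0.032] turn [0.0, 0.0, 0.0] rows 0.4
```

Request:
send_rows(dp=[[0.002,-0.04,0.018],[0.002,-0.085,0.036],[0.002,-0.085,0.036],[0.002,-0.085,0.036],[0.002,-0.085,0.036]], turn=[[-0.016,0,0],[-0.0325,0,0],[-0.0325,0,0],[-0.0325,0,0],[-0.0325,0,0]], gripper=[1,1,1,1,1])

```text
time_s: 13.62
position: [0.5647, 0.1693, 0.1474]
tcp_rot: [-2.448, -1.966, 0.005]
ft_force: [1.0, -0.8, 0.6]
grip_width: -0.001
```

Request:
send_rows(dp=[[0,0,0.03],[0,0,0.06],[0,0,0.09],[0,0,0.1],[0,0,0.1]], turn=[[0,0,0],[0,0,0],[0,0,0],[0,0,0],[0,0,0]], gripper=[1,1,1,1,1])

```text
time_s: 14.03
position: [0.5644, 0.1685, 0.0962]
tcp_rot: [-2.449, -1.964, 0.007]
ft_force: [-0.6, -0.6, 0.3]
grip_width: 0.0
```

```bash
python3 - <<'E'
from h import *
tcpnow(); r=rot(YB)
plan([(boxpt(-36,-.4,88),r),(boxpt(-36,-.4,80),r)])
E
```

```text
t 14.03 tcp box [-37.39  -1.36  96.19] F [-0.4 -0.7  0.3] w 0.000
dp [0.002, 0.0029, 0.0164] turn [-0.0015, 0.0007, 0.0001] rows 0.2
dp [0.0, 0.0, 0.016] turn [0.0, 0.0, 0.0] rows 0.2
```

Request:
send_rows(dp=[[0.002,0.003,0.008],[0.002,0.003,0.016],[0.002,0.003,0.016],[0.002,0.003,0.016]], turn=[[0,0,0],[0,0,0],[0,0,0],[0,0,0]], gripper=[1,1,1,1])

```text
time_s: 14.37
position: [0.566, 0.1698, 0.0894]
tcp_rot: [-2.448, -1.965, 0.004]
ft_force: [0.4, 0.1, -0.5]
grip_width: -0.002
```

Request:
send_rows(dp=[[0,0,0.002],[0,0,0.004],[0,0,0.004]], turn=[[0,0,0],[0,0,0],[0,0,0]], gripper=[1,1,1])

```text
time_s: 14.62
position: [0.5658, 0.1698, 0.0872]
tcp_rot: [-2.448, -1.965, 0.004]
ft_force: [-0.8, -0.1, 0.2]
grip_width: 0.001
```

Request:
send_rows(dp=[[0,0,0.002],[0,0,0.004],[0,0,0.004]], turn=[[0,0,0],[0,0,0],[0,0,0]], gripper=[1,1,1])

```text
time_s: 14.87
position: [0.5658, 0.1697, 0.0851]
tcp_rot: [-2.448, -1.965, 0.005]
ft_force: [-0.4, -0.8, 0.4]
grip_width: 0.0
```

Request:
send_rows(dp=[[0,0,0.001],[0,0,0.003],[0,0,0.003]], turn=[[0,0,0],[0,0,0],[0,0,0]], gripper=[1,1,1])

```text
time_s: 15.12
position: [0.5658, 0.1698, 0.0835]
tcp_rot: [-2.448, -1.965, 0.005]
ft_force: [0.7, 0.3, -0.0]
grip_width: 0.001
```

```bash
python3 - <<'E'
from h import *
tcpnow()
E
```

```text
t 15.12 tcp box [-36.33   0.17  83.55] F [ 0.6  0.5 -0. ] w 0.001
```

Request:
send_rows(dp=[[0,0,0.001],[0,0,0.003],[0,0,0.003]], turn=[[0,0,0],[0,0,0],[0,0,0]], gripper=[1,1,1])

```text
time_s: 15.37
position: [0.5658, 0.1698, 0.0821]
tcp_rot: [-2.448, -1.965, 0.005]
ft_force: [0.3, 0.5, 0.4]
grip_width: -0.003
```

Request:
send_rows(dp=[[0,0,0.001],[0,0,0.003],[0,0,0.003]], turn=[[0,0,0],[0,0,0],[0,0,0]], gripper=[1,1,1])

```text
time_s: 15.62
position: [0.5658, 0.1697, 0.0805]
tcp_rot: [-2.448, -1.965, 0.005]
ft_force: [-0.6, -0.5, 0.5]
grip_width: -0.001
```

Request:
send_rows(dp=[[0,0,0.001],[0,0,0.002],[0,0,0.002]], turn=[[0,0,0],[0,0,0],[0,0,0]], gripper=[1,1,1])

```text
time_s: 15.87
position: [0.5659, 0.1698, 0.0798]
tcp_rot: [-2.448, -1.965, 0.004]
ft_force: [-0.8, 1.2, 4.2]
grip_width: -0.001
```

Contact. Press on in 1 mm steps.

Request:
send_rows(dp=[[0,0,0.001],[0,0,0.002],[0,0,0.002]], turn=[[0,0,0],[0,0,0],[0,0,0]], gripper=[1,1,1])

```text
time_s: 16.12
position: [0.5658, 0.1698, 0.0789]
tcp_rot: [-2.448, -1.965, 0.004]
ft_force: [-1.6, -0.3, 5.2]
grip_width: 0.002
```

Request:
send_rows(dp=[[0,0,0.001],[0,0,0.002],[0,0,0.002]], turn=[[0,0,0],[0,0,0],[0,0,0]], gripper=[1,1,1])

```text
time_s: 16.37
position: [0.5657, 0.1698, 0.0779]
tcp_rot: [-2.448, -1.965, 0.005]
ft_force: [-2.1, 0.6, 4.9]
grip_width: 0.0
```

Moving with about 5 N as the catch slides aside.

Request:
send_rows(dp=[[0,0,0.001],[0,0,0.003],[0,0,0.003]], turn=[[0,0,0],[0,0,0],[0,0,0]], gripper=[1,1,1])

```text
time_s: 16.62
position: [0.5656, 0.1698, 0.0763]
tcp_rot: [-2.448, -1.965, 0.005]
ft_force: [-3.5, 0.1, 6.1]
grip_width: 0.0
```

Request:
send_rows(dp=[[0,0,0.001],[0,0,0.003],[0,0,0.003]], turn=[[0,0,0],[0,0,0],[0,0,0]], gripper=[1,1,1])

```text
time_s: 16.87
position: [0.5658, 0.1698, 0.0746]
tcp_rot: [-2.448, -1.965, 0.005]
ft_force: [0.8, -0.4, 0.0]
grip_width: 0.002
```

Request:
send_rows(dp=[[0,0,0.001],[0,0,0.002],[0,0,0.002]], turn=[[0,0,0],[0,0,0],[0,0,0]], gripper=[1,1,1])

```text
time_s: 17.12
position: [0.5658, 0.1697, 0.0736]
tcp_rot: [-2.448, -1.965, 0.005]
ft_force: [-1.0, 0.2, 1.6]
grip_width: -0.0
```

Request:
send_rows(dp=[[0,0,0.001],[0,0,0.002],[0,0,0.002]], turn=[[0,0,0],[0,0,0],[0,0,0]], gripper=[1,1,1])

```text
time_s: 17.37
position: [0.5658, 0.1697, 0.0727]
tcp_rot: [-2.448, -1.965, 0.005]
ft_force: [-0.2, 0.3, 1.4]
grip_width: -0.001
```

Request:
send_rows(dp=[[0,0,0.001],[0,0,0.002],[0,0,0.002]], turn=[[0,0,0],[0,0,0],[0,0,0]], gripper=[1,1,1])

```text
time_s: 17.62
position: [0.5658, 0.1697, 0.0716]
tcp_rot: [-2.448, -1.965, 0.005]
ft_force: [0.6, 0.2, 1.1]
grip_width: 0.0
```

Request:
send_rows(dp=[[0,0,0.001],[0,0,0.002],[0,0,0.002]], turn=[[0,0,0],[0,0,0],[0,0,0]], gripper=[1,1,1])

```text
time_s: 17.87
position: [0.5657, 0.1697, 0.0706]
tcp_rot: [-2.448, -1.965, 0.005]
ft_force: [-1.4, 0.5, 1.4]
grip_width: 0.001
```

Request:
send_rows(dp=[[0,0,0.001],[0,0,0.002],[0,0,0.002]], turn=[[0,0,0],[0,0,0],[0,0,0]], gripper=[1,1,1])

```text
time_s: 18.12
position: [0.5658, 0.1698, 0.0696]
tcp_rot: [-2.448, -1.965, 0.004]
ft_force: [-0.3, 1.0, 0.5]
grip_width: 0.003
```

Request:
send_rows(dp=[[0,0,0.001],[0,0,0.002],[0,0,0.002]], turn=[[0,0,0],[0,0,0],[0,0,0]], gripper=[1,1,1])

```text
time_s: 18.37
position: [0.5658, 0.1698, 0.0686]
tcp_rot: [-2.448, -1.965, 0.005]
ft_force: [0.3, -0.5, 0.2]
grip_width: -0.005
```

Request:
send_rows(dp=[[0,0,0.001],[0,0,0.001],[0,0,0.001]], turn=[[0,0,0],[0,0,0],[0,0,0]], gripper=[1,1,1])

```text
time_s: 18.62
position: [0.5658, 0.1698, 0.0682]
tcp_rot: [-2.448, -1.965, 0.005]
ft_force: [-0.5, 0.5, -0.7]
grip_width: -0.002
```

Request:
send_rows(dp=[[0,0,0.001],[0,0,0.002],[0,0,0.002]], turn=[[0,0,0],[0,0,0],[0,0,0]], gripper=[1,1,1])

```text
time_s: 18.87
position: [0.5659, 0.1697, 0.068]
tcp_rot: [-2.448, -1.965, 0.004]
ft_force: [-4.6, -1.0, 17.3]
grip_width: 0.003
```

Request:
send_rows(dp=[[0,0,0.001],[0,0,0.001],[0,0,0.001]], turn=[[0,0,0],[0,0,0],[0,0,0]], gripper=[1,1,1])

```text
time_s: 19.12
position: [0.5659, 0.1697, 0.068]
tcp_rot: [-2.448, -1.965, 0.003]
ft_force: [-8.4, -1.8, 26.5]
grip_width: -0.003
```

Rigid contact with the pad at 49 mm, which is the seated height. Retreat and look.

Request:
send_rows(dp=[[0,0,-0.01],[0,0,-0.06],[0,0,-0.12],[0,0,-0.18],[0,0,-0.2]], turn=[[0,0,0],[0,0,0],[0,0,0],[0,0,0],[0,0,0]], gripper=[1,1,1,1,1])

```text
time_s: 19.53
position: [0.5675, 0.1699, 0.1705]
tcp_rot: [-2.45, -1.966, -0.002]
ft_force: [0.8, 0.7, 0.3]
grip_width: 0.005
```

Request:
send_rows(dp=[[0,0,-0.05],[0,0,-0.1],[0,0,-0.1],[0,0,-0.1]], turn=[[0,0,0],[0,0,0],[0,0,0],[0,0,0]], gripper=[1,1,1,1])

```text
time_s: 19.87
position: [0.5667, 0.17, 0.2176]
tcp_rot: [-2.448, -1.966, 0.001]
ft_force: [-0.2, 0.3, 0.1]
grip_width: -0.003
```

```bash
python3 - <<'E'
from h import *
tcpnow(); c=cam("wrist"); im=c["image"]; cv2.imwrite("pics/w6.png",im); W=cloud(c)
b=(W-O)@R.from_euler('z',YB).as_matrix()*1000
hsv=cv2.cvtColor(im,cv2.COLOR_BGR2HSV); pr=lambda a:np.percentile(a,[0,1,50,99,100]).round(1) if len(a) else ''
m=(hsv[...,1]<50)&(hsv[...,2]>120)&(b[...,2]>44)&(b[...,2]<56)&(b[...,0]<38)&(b[...,0]>-52)&(abs(b[...,1])<46)
P=b[m]; A=np.c_[P[:,:2],np.ones(len(P))]; s=np.linalg.lstsq(A,P[:,2],rcond=None)[0]; print("lid plane",len(P),s.round(4))
for n,xl,xh,yl,lo in(("catch",-85,-45,25,54),("ledge",36,80,62,54),("handle",-20,15,40,68)):
    P=b[(b[...,0]>xl)&(b[...,0]<xh)&(abs(b[...,1])<yl)&(b[...,2]>lo)&(b[...,2]<90)]; print(n,len(P),"x",pr(P[:,0]),"y",pr(P[:,1]),"z",pr(P[:,2]))
T=cam("top"); W0=np.load("top0.npz"); cv2.imwrite("pics/top6.png",T["image"])
a=cv2.absdiff(T["image"],W0["im"]).max(2)
for n,(u,v) in dict(pumice=(304,298),block=(345,165),cuff=(307,138)).items(): print(n,"diff",a[v-20:v+20,u-20:u+20].mean().round(2))
E
```

```text
t 19.87 tcp box [-35.48   0.63 217.56] F [-0.3  0.2  0.1] w -0.003
lid plane 8841 [2.00000e-04 3.00000e-04 4.90958e+01]
catch 778 x [-73.5 -73.3 -64.8 -56.8 -56.4] y [-15.  -14.6   0.9  15.2  15.5] z [54.  54.3 61.2 63.  63.8]
ledge 4275 x [41.1 41.5 53.6 66.3 67.2] y [-58.4 -56.7   6.   57.7  58.6] z [54.2 57.  60.1 61.7 62.5]
handle 1257 x [-11.2 -11.1  -5.6   0.7   1. ] y [-30.4 -29.1   2.3  29.6  29.8] z [68.  69.2 78.8 80.5 81.1]
pumice diff 1.63
block diff 1.51
cuff diff 1.74
```

View pics/w6.png

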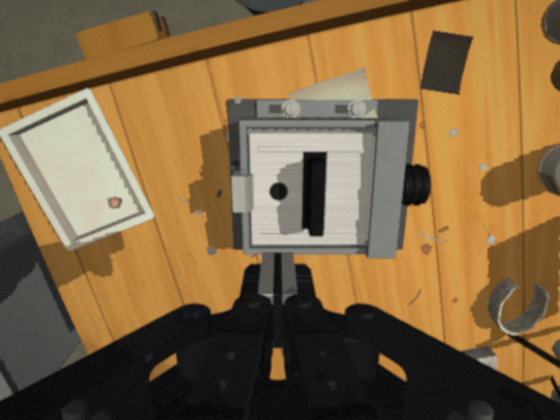

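The lid is flat (slope 0.0002, top at 49.1 mm). The catch spans -73.5 to -56.4 mm, which is its closed place, with its nose over the lid at (243,192). The tongue is under the ledge and the bystanders are unmoved, so I'm handing in.

```bash
python3 -c "
from rig import job; print(job.close_job())"
```

```text
the job is handed in; nothing more can be done
None
```

The lid is on the filter box, flat and shut with the catch over it, and the job is handed in at about 20 s of the 54 s allowed. I gripped the lid by its handle and slid the tongue under the ledge at about 0.22 rad tilt until I felt the back stop (about 9 N). I then swung it down onto the catch, let go, and pressed on the pad until it shut.

**Last checks (camera and force):**
- **Lid:** its slope is below 0.001 rad and its top face is 49.1 mm above the plate's underside. The handle is centred at x about -5 mm, which puts the tongue tip near x 61 mm, under the ledge.
- **Catch:** it stands at x -73.5 to -56.4 mm, which is its closed place.
- **Bystanders:** the before-and-after top pictures show no visible change at the cuff, block or pumice.
- **Robot:** the gripper is clear, about 15 cm above the lid.

**What disagreed or went less smoothly:**
- **Pressing force:** the catch gave way at only about 6 N, less than the 8 to 20 N told. The force fell away as the lid dropped, so I pressed once more on the seated lid, and the wrist force reached about 27 N. That is under the 40 N limit.
- **Arm position:** the arm stood up to about 4 mm off its commanded place, so I corrected from the measured pose at each step.
- **Sideways lid position:** two camera measurements of the lid's sideways place differed by about 1.5 mm, and I used a value between them.
- **Box shift on the plate:** I did not measure this separately. I worked from the box itself.

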